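# Press a heat sink onto a chip and hold it while the adhesive grips

### The arm

A 6-joint arm with a two-finger parallel gripper is mounted at the origin on the work surface. World frame = base frame: x ahead of the robot, y to its left, z up, the work surface at z = 0. Lengths are in m, angles in rad, forces in N, time in s.
With the tool pointing down it reaches from about 0.375 to 0.975 m from the base axis. Payload 3.8 kg.
Tool frame: the origin (TCP) lies on the centre line of the jaws, within the pads' length; the fingertips stand 14 mm ahead of it and the grasp point (between the pads) lies 5 mm behind it; x points along the fingers, y is the direction in which the jaws open and shut, and the axes are right-handed (so a half turn about x gives the same grasp; the last joint's range is limited). The gripper opens to 85 mm and grips with 20 to 120 N. Pads are 22 mm wide; open, the fingers measure 114 mm over their backs; the gripper's body (76 mm by 85 mm) begins 54 mm behind the grasp point. The pads swing forward as they close: fully open they stand 13 mm farther back than shut.
Start: joints at [1.189, 0.264, 1.604, -0, 1.274, -0.037], TCP at [0.228, 0.635, 0.245] pointing down, gripper open.
Joint ranges: [-2.63, 2.63], [-0.94, 2.18], [0.31, 2.57], [-1.31, 4.45], [0, 2.66], [-2.55, 2.55]. Speed limits (rad/s): [2.57, 2.57, 3.14, 3.14, 3.14, 3.14].

### API

Orientations are given as a rotation vector (axis times angle).
In Python, from workcell import bot gives the robot as it stands.
- The arm moves only by the shell command python3 -m creep 'ROWS' [FORCE]. ROWS is JSON, a list of rows, each an object with "grip": the finger opening in cm, from 0 to 8.54; "dp": the shift along the tool's x, y, z in cm, a list of three; "rotation": the turn, a rotation vector about the tool's x, y, z in rad, a list of three. A call has 1 to 5 rows; each row is the pose to reach, as a shift and turn from the pose commanded when the call began, along the tool's axes at that moment; what a row does not reach only later rows make up. A row lasts 1/12 s, in which the tool goes at most 41.7 mm and 7.16 degrees, less where a joint would pass 70% of its speed; a pose out of reach is approached as far as the arm can. A call with a gripper value outside its range is refused whole. The fingers move at their own pace and stop on an object; FORCE is the grip in N (left out, the last holds). Time passes only in rows, so rows that repeat a pose let the fingers close. It gives the time, the measured TCP pose, the force and the opening at its end, in the units of the state.
- bot.read_state(): the state, without advancing time (a new reading comes with each control period).
- bot.read_camera(name): name is "side" or "top"; returns (picture, depth): 384x512x3 uint8, red, green, blue; 384x512 float32, m along the optical axis (not along the pixel's ray), 0 where there is no reading.
- bot.get_calibration(name): a dict with "fx", "fy", "cx", "cy" (pixels), "rvec" (rotation vector, rad) and "tvec" (3), from world to camera coordinates, as OpenCV has them. Camera axes: x right, y down, z forward; pixel columns grow to the right and rows downward; lengths in m; the calibration is good to about 2 mm. A picture is of the moment at which its call begins. get_calibration takes no time and is no camera call.
- bot.finish_job(): hands the job in, once; it reports no verdict.
The state is a dict: "time": time; "q": joint angles; "joint_vel": joint speeds; "joint_torque": joint torques, N m; "tool_pos": TCP position; "tcp_rot": TCP orientation; "wrist_force": force on the tool from outside, world axes, zero at the start; "torque": the same for the moment, N m; "width": opening from 0.0 (shut) to 1.0 (fully open).
Only numpy, scipy, OpenCV 4.12 (cv2) and the standard library are available. Lean on these libraries where they do the work, as an engineer would, in place of code of your own. Each camera call takes 0.05 s, during which the arm holds its last target.

### The job

Set the silver heat sink squared up and centred on the black chip of the green board, push the press's carriage fully home by its orange post, then press the yellow cap down so that the foot bears on the heat sink and the cap is about half-way in, its sleeve's lower edge on the green band. Hold it there for at least three seconds and finish while still holding it down: do not let go. Never push the cap in to its stop, and leave the black heat sink, bottle, jar and screwdriver where they are.

Things in the scene. Friction and masses are not known exactly. Their poses are not given: they have to be found in the camera images.
- press: Grey fixed C-frame press on a 2 mm mat. Origin on the mat under the vertical axis of ram, foot and cap; z up; heights are from it. Base 120 (x) by 320 (y) by 12 mm, y -120 to +200; column 60 by 40 mm at y -95; head bar 44 mm wide, y -115 to +22, heights 100 to 125. The carriage slides along y, out to +y. Place varies; turned up to 0.2 rad.
- carriage (a joint): Carriage travel, m, along the press's y: 0 = fully home (chip right under the foot), positive = out towards +y, at most 0.135; starts 0.100 to 0.130. Stays where left; 1.5 N friction. Aluminium plate 74 (x) by 155 (y) mm with a green board (62 by 80 mm) bearing the chip, and an orange post to push, 100 mm from the chip towards +y.
- seat (a point): Centre of the top face of the black chip (24 by 24 mm, 3 mm high on the green board, white corner marks around), 29 mm above the press's origin; its axes are parallel to the press's axes. The sink's underside rests here.
- handle_top (a point): Centre of the top of the carriage's orange upright round post, 22 mm in diameter, 40 mm high (64 mm above the press's origin at the top, 24 mm at the foot).
- sink: Silver finned heat sink, loose, 30 by 30 by 20 mm, about 40 g, fins parallel to its x; can be gripped across x or y. Origin at the centre of its underside, z up. Starts on the mat in either of two places. May sit any way round on the chip if square to the board.
- ram (a joint): Travel of the ram and foot, in m, 0 = up, positive = down, at most 0.040. It drops with the cap; a light spring returns it (about 2 to 4 N). With the foot on the 20 mm high silver sink on the chip it reads about 0.027.
- foot (a point): Black rubber foot of the ram, 20 mm in diameter, 9 mm thick; this point is the centre of its underside, which starts 76 mm above the press's origin, 27 mm above the top of the seated silver sink.
- plunger (a joint): How far the yellow cap is pushed in relative to the ram, m: 0 = out, 0.014 = at its stop. Preloaded spring: does not move below about 5 N, then 1 N per mm (half-way, 0.007: about 12 N on the cap). So pushing first lowers the ram; the plunger gives once the foot bears on something. Sleeve edge on the green band = 0.004 to 0.010; the red band is below it.
- cap_top (a point): Centre of the flat top of the yellow round push cap (40 mm in diameter, 12 mm thick, on a dark 18 mm sleeve, above the head). 196 mm above the press's origin when up. With the foot on the seated silver sink and the cap half-way in it is 34 mm lower (27 mm of ram travel and 7 mm of plunger travel). It springs back up when let go.
- black_sink: Black finned heat sink, loose, 30 by 30 by 26 mm, not wanted; origin at the centre of its underside. It stands in the other of the two places.
- flask: White plastic bottle, 48 mm in diameter, 100 mm high, beyond the press's column; origin at the centre of its underside.
- paste_jar: Small amber jar with a black lid, 44 mm in diameter, 40 mm high; origin at the centre of its underside.
- screwdriver: Screwdriver with an orange handle, 160 mm long, lying on the far part of the mat; origin under its middle.

How it is judged:
By the outcome, as a careful person would: the job done as asked, in the order asked, and still so for the second after the job is handed in, while the arm keeps its last pose, push and grip.
It also fails if it takes over 64 s, if anything falls off the work surface, if the arm or the gripper's body presses on something with over 40 N, if the wrist force passes 120 N, or if a joint passes its speed limit or range.

## Working session

There is one attempt and no reset: what is moved stays moved. The work goes in short steps, Python scripts to look and compute and a shell command to move; the robot and the scene stay as the last step left them, time stands still between calls to the robot, and variables do not carry over. Pictures are saved under pics/ and viewed, and the job is handed in when it is done.

```bash
ls; mkdir -p pics; cat > h.py <<'E'
import numpy as np, cv2
from scipy.spatial.transform import Rotation as R
from workcell import bot
def cam(n,name):
    im,d=bot.read_camera(n); c=bot.get_calibration(n)
    cv2.imwrite(f'pics/{name}.png',cv2.cvtColor(im,cv2.COLOR_RGB2BGR)); np.savez(f'pics/{name}.npz',im=im,d=d)
    return im,d,c
def world(d,c):
    h,w=d.shape; u,v=np.meshgrid(np.arange(w),np.arange(h))
    P=np.stack([(u-c['cx'])/c['fx']*d,(v-c['cy'])/c['fy']*d,d],-1)
    Rm=R.from_rotvec(np.ravel(c['rvec'])).as_matrix()
    return (P-np.ravel(c['tvec']))@Rm
def proj(p,c):
    q=cv2.projectPoints(np.array(p,float).reshape(-1,1,3),np.ravel(c['rvec']).astype(float),np.ravel(c['tvec']).astype(float),np.array([[c['fx'],0,c['cx']],[0,c['fy'],c['cy']],[0,0,1.]]),None)[0]
    return q.reshape(-1,2)
def ov(im,name,s=1.5):
    cv2.imwrite(f'pics/{name}.png',cv2.cvtColor(cv2.resize(im,None,fx=s,fy=s),cv2.COLOR_RGB2BGR))
E
python3 - <<'E'
from h import *
for n in('top','side'):
    im,d,c=cam(n,n+'0'); ov(im,n+'0b'); print(n,c, (d==0).mean())
s=bot.read_state(); print(s, R.from_rotvec(s['tcp_rot']).as_matrix().round(3))
E
```

```text
pics
top {'fx': 431.84014564870034, 'fy': 431.84014564870034, 'cx': 249.97852980183902, 'cy': 189.70435941707302, 'rvec': array([ 2.14230111, -2.15983771,  0.12959873]), 'tvec': array([-0.01041444,  0.63739095,  1.36754152])} 0.0041351318359375
side {'fx': 466.96233162105085, 'fy': 466.96233162105085, 'cx': 260.84060157927723, 'cy': 202.98956971179769, 'rvec': array([ 2.04563905, -0.60657032,  0.35727807]), 'tvec': array([-0.52093899,  0.26478453,  0.8798762 ])} 0.003875732421875
{'time': 0.1, 'q': array([ 1.18909342e+00,  2.64689769e-01,  1.60525829e+00,  7.92969622e-06,
        1.27372792e+00, -3.68740283e-02]), 'joint_vel': array([-0.00131941, -0.00041365, -0.00397849, -0.0010759 , -0.00091823,
       -0.00020137]), 'joint_torque': array([ 3.33837315e-04, -5.16716731e+01, -3.68586445e+01, -1.79861918e-04,
        6.47514593e-03,  1.06151052e-05]), 'tool_pos': array([0.22791449, 0.6346672 , 0.2440672 ]), 'tcp_rot': array([ 0.26899745,  1.55424724, -0.27220927]), 'wrist_force': array([ 0.19109221, -0.62661944,  0.34421033]), 'torque': array([-0.02842383,  0.0169639 , -0.04889517]), 'width': 1.0043815309316875} [[-0.001  0.338  0.941]
 [-0.002  0.941 -0.338]
 [-1.    -0.002 -0.   ]]
```

View pics/top0b.png

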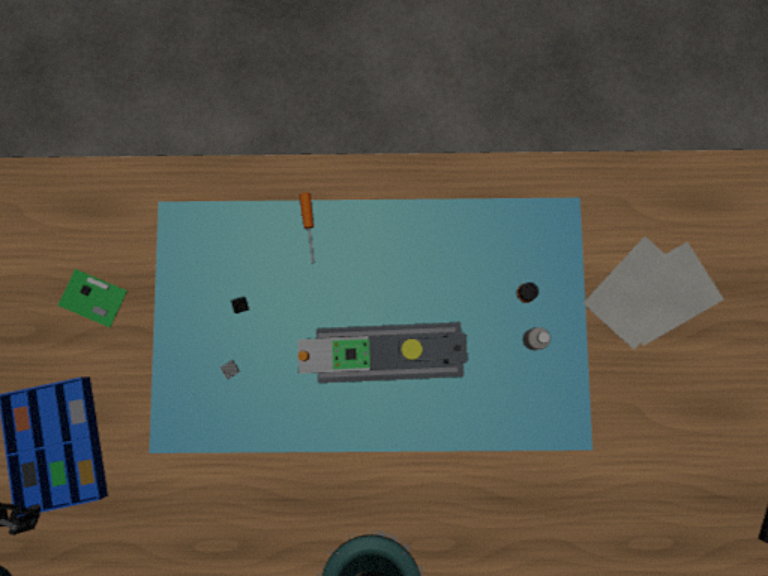

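View pics/side0b.png

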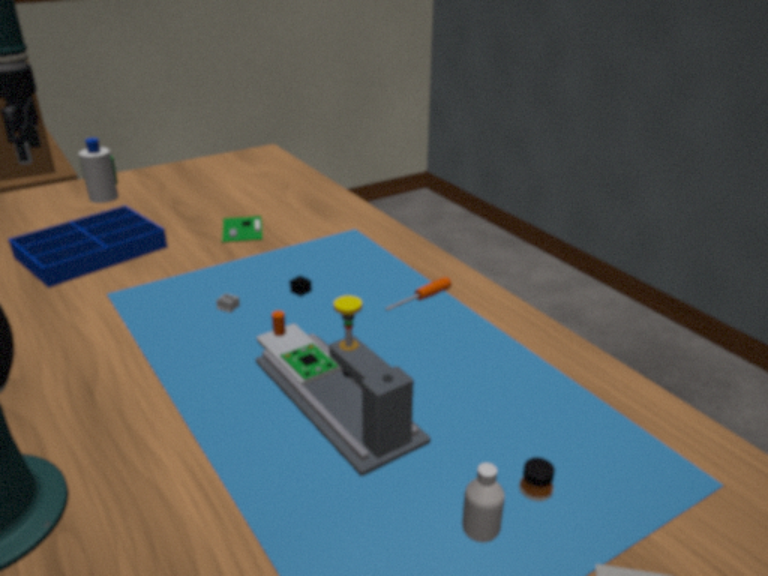

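The top view shows the silver sink at about (153,246), the black sink at (160,203), the post at (202,237), the chip at (234,236) and the cap at (274,233), in unscaled pixels. Next I'll measure them.

```bash
cat >> h.py <<'E'
def ray(uv,c,z):
    Rm=R.from_rotvec(np.ravel(c['rvec'])).as_matrix(); C=-Rm.T@np.ravel(c['tvec'])
    r=Rm.T@np.array([(uv[0]-c['cx'])/c['fx'],(uv[1]-c['cy'])/c['fy'],1]); return C+r*(z-C[2])/r[2]
def cent(m,box):
    x0,y0,x1,y1=box; k=np.zeros(m.shape,bool); k[y0:y1,x0:x1]=m[y0:y1,x0:x1]
    n,l,st,ce=cv2.connectedComponentsWithStats(k.astype(np.uint8))
    i=1+np.argmax(st[1:,4]); return ce[i],st[i,4],l==i
E
python3 - <<'E'
from h import *
for n in('top','side'):
    z=np.load(f'pics/{n}0.npz'); im,d=z['im'],z['d']; c=bot.get_calibration(n); W=world(d,c)
    hsv=cv2.cvtColor(im,cv2.COLOR_RGB2HSV); H,S,V=[hsv[...,i].astype(int) for i in range(3)]
    if n=='top':
        B=dict(post=((190,225,212,250)),cap=(255,220,290,248),board=(215,220,252,252),sink=(140,232,166,258))
    else: B=dict(post=(175,200,195,228),cap=(215,190,250,215),board=(180,225,232,255),sink=(138,190,165,212))
    M=dict(post=(H<15)&(S>150)&(V>80),cap=(H>20)&(H<34)&(S>130)&(V>90),board=(H>45)&(H<75)&(S>110),sink=(S<70))
    for k in B:
        ce,a,m=cent(M[k],B[k]); w=W[m]; 
        print(n,k,ce.round(2),a,np.median(w,0).round(4),'z95',np.percentile(w[:,2],[5,50,95]).round(4), cv2.minAreaRect(np.argwhere(m)[:,::-1].astype(np.float32)))
        hz={'post':.066,'cap':.198,'board':.028,'sink':.022}[k]; print('  ray',ray(ce,c,hz).round(4))
s=np.load('pics/top0.npz')['im']; a=cv2.resize(s[190:270,130:330],None,fx=4,fy=4,interpolation=cv2.INTER_CUBIC); ov(a,'topz',1)
s=np.load('pics/side0.npz')['im']; a=cv2.resize(s[180:320,130:300],None,fx=4,fy=4,interpolation=cv2.INTER_CUBIC); ov(a,'sidez',1)
E
```

```text
top post [200. 234.] 1 [0.4942 0.144  0.0617] z95 [0.0617 0.0617 0.0617] ((200.0, 234.0), (0.0, 0.0), 0.0)
  ray [0.4941 0.1434 0.066 ]
top cap [274.08 232.28] 146 [ 0.4944 -0.0846  0.197 ] z95 [0.1913 0.197  0.2011] ((274.0, 232.5), (13.0, 12.0), 90.0)
  ray [ 0.4937 -0.0848  0.198 ]
top board [233.74 235.8 ] 350 [0.4877 0.0377 0.0266] z95 [0.0209 0.0266 0.0324] ((233.62242126464844, 235.58103942871094), (18.4974365234375, 24.3109188079834), 86.633544921875)
  ray [0.4884 0.0384 0.028 ]
top sink [152.53 245.88] 100 [0.4576 0.3051 0.0146] z95 [0.001  0.0146 0.024 ] ((152.5294189453125, 245.8823699951172), (9.603920936584473, 10.289915084838867), 59.03623962402344)
  ray [0.458  0.3034 0.022 ]
side post [185.22 214.45] 82 [0.482  0.1324 0.0539] z95 [0.0323 0.0539 0.0675] ((185.0, 215.0), (14.0, 6.0), 90.0)
  ray [0.4739 0.1126 0.066 ]
side cap [231.49 202.83] 160 [ 0.4906 -0.09    0.1976] z95 [0.1926 0.1976 0.1992] ((231.5, 203.0), (10.0, 17.0), 90.0)
  ray [ 0.49   -0.0913  0.198 ]
side board [206.04 241.  ] 390 [0.4866 0.0309 0.0281] z95 [0.0259 0.0281 0.0313] ((205.91380310058594, 240.53448486328125), (19.869401931762695, 30.639732360839844), 68.19859313964844)
  ray [0.4881 0.0337 0.028 ]
side sink [151.43 201.48] 127 [0.4547 0.2984 0.0164] z95 [0.0046 0.0164 0.0228] ((151.5, 201.5), (11.0, 13.0), 90.0)
  ray [0.4516 0.2876 0.022 ]
```

View pics/topz.png

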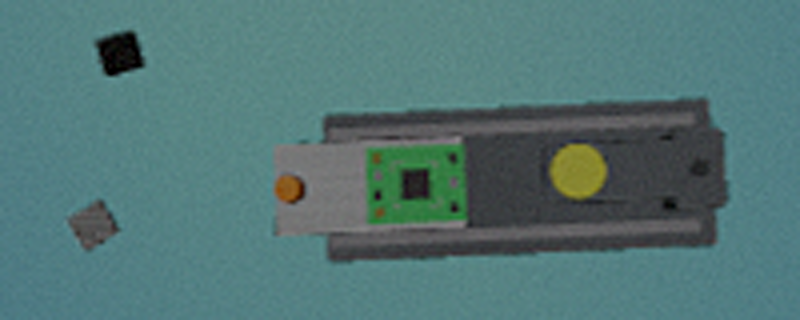

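View pics/sidez.png

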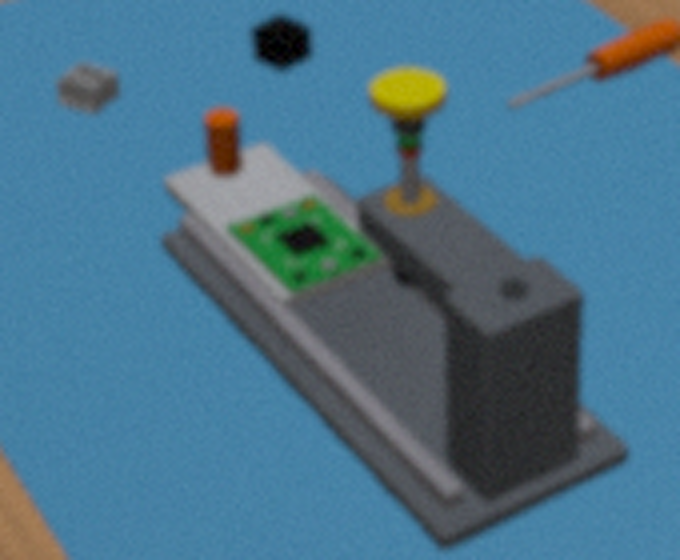

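```bash
cat >> h.py <<'E'
from scipy.optimize import minimize, least_squares
def boxpts(x,y,yaw,sx,sy,z0,z1,ox=0,oy=0):
    P=np.array([[a*sx/2+ox,b*sy/2+oy,z] for a in(-1,1) for b in(-1,1) for z in(z0,z1)])
    P[:,:2]=P[:,:2]@np.array([[np.cos(yaw),np.sin(yaw)],[-np.sin(yaw),np.cos(yaw)]])+[x,y]; return P
def cylpts(x,y,r,z0,z1):
    t=np.linspace(0,2*np.pi,40); return np.array([[x+r*np.cos(a),y+r*np.sin(a),z] for a in t for z in(z0,z1)])
def sil(P,c,win,ss=8,blur=0.6):
    x0,y0,x1,y1=win; h=cv2.convexHull(((proj(P,c)-[x0,y0]+.5)*ss-.5).astype(np.float32))
    m=np.zeros(((y1-y0)*ss,(x1-x0)*ss),np.float32); cv2.fillConvexPoly(m,np.round(h*16).astype(np.int32),1.,shift=4)
    m=cv2.GaussianBlur(m,(0,0),blur*ss); return cv2.resize(m,(x1-x0,y1-y0),interpolation=cv2.INTER_AREA)
def fit(fn,c,img,win,p0,step,mask=None,blur=0.6):
    x0,y0,x1,y1=win; I=img[y0:y1,x0:x1].astype(float).reshape(x1-x0 and -1,img.shape[2])
    wt=np.ones(len(I)) if mask is None else mask[y0:y1,x0:x1].ravel().astype(float)
    def cost(p):
        m=sil(fn(*p),c,win,blur=blur).ravel(); A=np.stack([m,1-m],1)*wt[:,None]
        s=np.linalg.lstsq(A,I*wt[:,None],rcond=None)[0]; return (((A@s-I*wt[:,None]))**2).mean()
    sx=np.array([p0]+[np.array(p0)+np.eye(len(p0))[i]*step[i] for i in range(len(p0))])
    r=minimize(cost,p0,method='Nelder-Mead',options=dict(initial_simplex=sx,xatol=1e-5,fatol=1e-4,maxiter=300)); return r.x,r.fun
E
cat > m1.py <<'E'
from h import *
import sys
for n in('top','side'):
    c=bot.get_calibration(n); im=np.load(f'pics/{n}0.npz')['im'].astype(float)
    G=np.stack([im[...,1]-im[...,0],im[...,2]-im[...,1]],-1)  # colour diffs
    win=dict(top=dict(s=(143,236,163,256),k=(150,193,170,213),b=(219,222,250,250),post=(195,230,209,244),cap=(263,221,286,244)),
             side=dict(s=(141,191,163,213),k=(190,180,211,202),b=(180,224,235,258),post=(177,204,193,226),cap=(217,190,247,212)))[n]
    print(n,'sink',*fit(lambda x,y,a:boxpts(x,y,a,.03,.03,.002,.022),c,G,win['s'],[.458,.304,.3],[.004,.004,.2]))
    print(n,'black',*fit(lambda x,y,a:boxpts(x,y,a,.03,.03,.002,.028),c,im[...,1:2],win['k'],[.555,.285,.3],[.004,.004,.2]))
    print(n,'board',*fit(lambda x,y,a:boxpts(x,y,a,.062,.080,.026,.028),c,G,win['b'],[.488,.036,.05],[.004,.004,.05]))
    print(n,'post',*fit(lambda x,y:cylpts(x,y,.011,.046,.066),c,G,win['post'][:3]+(win['post'][3]-(6 if n=='side' else 0),),[.487,.138],[.004,.004]))
    print(n,'cap',*fit(lambda x,y:cylpts(x,y,.02,.186,.198),c,G,win['cap'],[.492,-.087],[.004,.004]))
E
python3 m1.py
```

```text
top sink [0.45783263 0.30451116 0.55021135] 10.112128821055322
top black [0.56735813 0.26754363 0.31942812] 2317.2662953307567
top board [0.48912233 0.03901435 0.03204402] 335.31927497609126
top post [0.4853841  0.13859649] 194.26322081788578
top cap [ 0.49368782 -0.08488373] 27.236212308221575
side sink [0.45725442 0.3039065  0.57124928] 8.990374291617085
side black [0.55390704 0.22568321 0.5332434 ] 2132.1889161205763
side board [0.48958596 0.03858095 0.04823346] 232.006861075062
side post [0.4834174  0.13410152] 441.16704263155987
side cap [ 0.49472529 -0.08318029] 726.2187524153172
```

```bash
cat >> h.py <<'E'
def plan(x,y,z,yaw,show=True):
    s=bot.read_state(); R0=R.from_rotvec(s['tcp_rot']).as_matrix()
    c,sn=np.cos(yaw),np.sin(yaw); R1=np.array([[0,c,sn],[0,sn,-c],[-1,0,0]])
    print('t',round(s['time'],2),'pos',s['tool_pos'].round(4),'F',s['wrist_force'].round(1),'w',round(s['width'],3),
     'jawyaw',round(np.arctan2(R0[1,1],R0[0,1]),3))
    print('dp cm',(R0.T@(np.array([x,y,z])-s['tool_pos'])*100).round(2),'rot',R.from_matrix(R0.T@R1).as_rotvec().round(3))
E
python3 -c "
from h import *
plan(.4575,.3042,.10,.56)"
```

```text
t 0.1 pos [0.2279 0.6347 0.2441] F [ 0.2 -0.6  0.3] w 1.004 jawyaw 1.226
dp cm [ 14.45 -23.31  32.78] rot [0.666 0.001 0.002]
```

```bash
python3 -m creep '[{"grip":8.5,"dp":[2,-4.7,6.6],"rotation":[0.12,0,0]},{"grip":8.5,"dp":[3,-7,9.8],"rotation":[0.24,0,0]},{"grip":8.5,"dp":[4,-9.3,13.1],"rotation":[0.36,0,0]},{"grip":8.5,"dp":[5,-11.7,16.4],"rotation":[0.48,0,0]},{"grip":8.5,"dp":[6,-14,19.7],"rotation":[0.58,0,0]}]' 40
python3 -c "
from h import *
plan(.4575,.3042,.10,.56)"
```

```text
time: 0.52
tool_pos: [0.3439, 0.4674, 0.1941]
tcp_rot: [0.725, 1.446, -0.726]
wrist_force: [0.3, -0.8, 0.3]
width: 0.997
t 0.52 pos [0.3439 0.4674 0.1941] F [ 0.3 -0.8  0.3] w 0.997 jawyaw 0.641
dp cm [ 9.41 -0.65 19.87] rot [0.081 0.    0.001]
```

```bash
python3 -m creep '[{"grip":8.5,"dp":[2,-0.1,4],"rotation":[0.04,0,0]},{"grip":8.5,"dp":[4,-0.3,8],"rotation":[0.08,0,0]},{"grip":8.5,"dp":[6,-0.5,12],"rotation":[0.08,0,0]},{"grip":8.5,"dp":[8,-0.6,15.5],"rotation":[0.08,0,0]},{"grip":8.5,"dp":[9,-0.6,18.5],"rotation":[0.08,0,0]}]' 40
python3 -m creep '[{"grip":8.5,"dp":[0,0,0],"rotation":[0,0,0]},{"grip":8.5,"dp":[0,0,0],"rotation":[0,0,0]}]' 40
python3 -c "
from h import *
plan(.4575,.3042,.10,.56)"
```

```text
time: 0.93
tool_pos: [0.4496, 0.3155, 0.1029]
tcp_rot: [0.781, 1.427, -0.785]
wrist_force: [0.2, 0.3, -0.1]
width: 0.993
time: 1.1
tool_pos: [0.45, 0.3155, 0.1033]
tcp_rot: [0.784, 1.426, -0.789]
wrist_force: [0.5, 0.8, -0.1]
width: 0.997
t 1.1 pos [0.45   0.3155 0.1033] F [ 0.5  0.8 -0.1] w 0.997 jawyaw 0.562
dp cm [0.33 0.03 1.36] rot [ 0.002 -0.     0.004]
```

```bash
python3 -m creep '[{"grip":8,"dp":[1.5,0,0.7],"rotation":[0,0,0]},{"grip":6.5,"dp":[3.5,0,1.36],"rotation":[0,0,0]},{"grip":6,"dp":[5,0,1.36],"rotation":[0,0,0]},{"grip":6,"dp":[6.5,0,1.36],"rotation":[0,0,0]},{"grip":6,"dp":[7,0,1.36],"rotation":[0,0,0]}]' 40
python3 -m creep '[{"grip":6,"dp":[0,0,0],"rotation":[0,0,0]}]' 40
python3 - <<'E'
from h import *
plan(.4575,.3042,.018,.56)
im,d,c=cam('side','s1'); ov(cv2.resize(im[150:250,90:230],None,fx=5,fy=5,interpolation=cv2.INTER_CUBIC),'s1z',1)
E
```

```text
time: 1.52
tool_pos: [0.4557, 0.3069, 0.0334]
tcp_rot: [0.78, 1.427, -0.784]
wrist_force: [0.1, 0.3, -0.1]
width: 0.701
time: 1.6
tool_pos: [0.4559, 0.3069, 0.034]
tcp_rot: [0.78, 1.427, -0.784]
wrist_force: [-0.1, 0.0, -0.8]
width: 0.704
t 1.6 pos [0.4559 0.3069 0.034 ] F [-0.1  0.  -0.8] w 0.704 jawyaw 0.567
dp cm [ 1.6  -0.01  0.31] rot [ 0.007 -0.     0.003]
```

View pics/s1z.png

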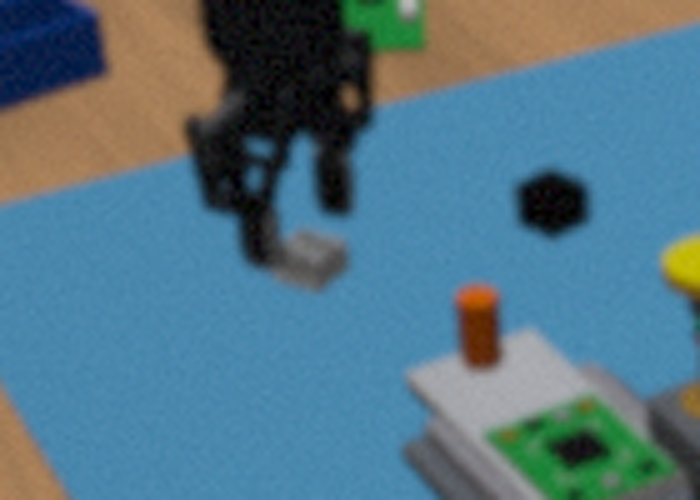

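The fingers straddle the silver sink, which is at px (152,201). Next I go down and close.

```bash
python3 -m creep '[{"grip":6,"dp":[0.6,0,0.2],"rotation":[0,0,0]},{"grip":6,"dp":[1.2,0,0.3],"rotation":[0,0,0]},{"grip":6,"dp":[1.6,0,0.3],"rotation":[0,0,0]},{"grip":6,"dp":[1.6,0,0.3],"rotation":[0,0,0]}]' 40
python3 -m creep '[{"grip":4,"dp":[0,0,0],"rotation":[0,0,0]},{"grip":3.4,"dp":[0,0,0],"rotation":[0,0,0]},{"grip":2.5,"dp":[0,0,0],"rotation":[0,0,0]},{"grip":2.5,"dp":[0,0,0],"rotation":[0,0,0]},{"grip":2.5,"dp":[0,0,0],"rotation":[0,0,0]}]' 40
python3 -m creep '[{"grip":2.5,"dp":[0,0,0],"rotation":[0,0,0]},{"grip":2.5,"dp":[0,0,0],"rotation":[0,0,0]}]' 40
python3 -c "
from h import *
plan(.4575,.3042,.10,.56)"
```

```text
time: 1.98
tool_pos: [0.4586, 0.3036, 0.0184]
tcp_rot: [0.782, 1.426, -0.784]
wrist_force: [-0.1, -0.8, 0.6]
width: 0.705
time: 2.4
tool_pos: [0.4595, 0.3041, 0.0195]
tcp_rot: [0.784, 1.425, -0.782]
wrist_force: [1.0, -0.6, 1.7]
width: 0.342
time: 2.57
tool_pos: [0.4595, 0.3041, 0.0195]
tcp_rot: [0.784, 1.425, -0.782]
wrist_force: [0.7, -0.1, 3.5]
width: 0.343
t 2.57 pos [0.4595 0.3041 0.0195] F [ 0.7 -0.1  3.5] w 0.343 jawyaw 0.566
dp cm [-8.05 -0.16 -0.11] rot [ 0.006  0.    -0.001]
```

```bash
python3 -m creep '[{"grip":2.5,"dp":[-1,0,0],"rotation":[0,0,0]},{"grip":2.5,"dp":[-3,0,0],"rotation":[0,0,0]},{"grip":2.5,"dp":[-6,0,0],"rotation":[0,0,0]},{"grip":2.5,"dp":[-9,0,0],"rotation":[0,0,0]},{"grip":2.5,"dp":[-11,0,0],"rotation":[0,0,0]}]' 40
python3 -m creep '[{"grip":2.5,"dp":[0,0,0],"rotation":[0.1,0,0]},{"grip":2.5,"dp":[0,0,0],"rotation":[0.2,0,0]}]' 40
python3 - <<'E'
from h import *
plan(.4893,.0388,.12,.038)
im,d,c=cam('side','s2'); ov(cv2.resize(im[100:250,90:230],None,fx=4,fy=4,interpolation=cv2.INTER_CUBIC),'s2z',1)
E
```

```text
time: 2.98
tool_pos: [0.4597, 0.3044, 0.1322]
tcp_rot: [0.785, 1.424, -0.781]
wrist_force: [0.6, 1.0, 0.6]
width: 0.342
time: 3.15
tool_pos: [0.4603, 0.3047, 0.132]
tcp_rot: [0.942, 1.357, -0.935]
wrist_force: [-1.0, 0.3, -0.8]
width: 0.343
t 3.15 pos [0.4603 0.3047 0.132 ] F [-1.   0.3 -0.8] w 0.343 jawyaw 0.361
dp cm [ 1.15 -6.7  25.9 ] rot [ 0.323 -0.002 -0.004]
```

View pics/s2z.png

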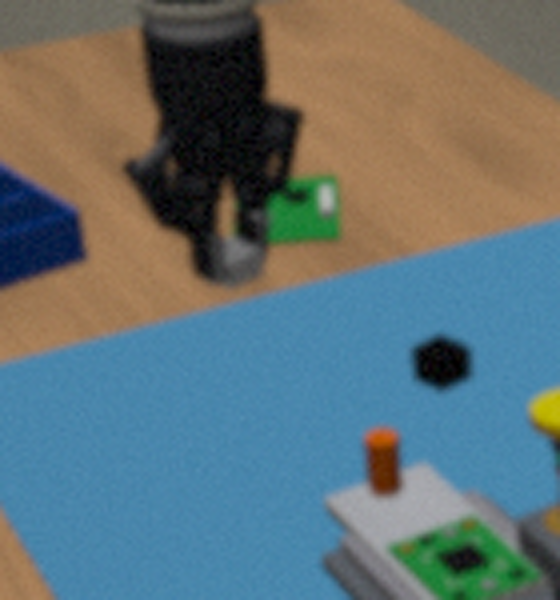

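The sink is held, at zoom (235,262). Moving over the chip.

```bash
python3 -m creep '[{"grip":2.5,"dp":[0,-0.5,2],"rotation":[0.06,0,0]},{"grip":2.5,"dp":[0,-1.4,5.5],"rotation":[0.13,0,0]},{"grip":2.5,"dp":[0,-2.3,9],"rotation":[0.2,0,0]},{"grip":2.5,"dp":[0,-3.2,12.5],"rotation":[0.26,0,0]},{"grip":2.5,"dp":[0,-4.1,16],"rotation":[0.32,0,0]}]' 40
python3 -c "
from h import *
plan(.4893,.0388,.12,.038)"
```

```text
time: 3.62
tool_pos: [0.4773, 0.1384, 0.129]
tcp_rot: [1.175, 1.231, -1.176]
wrist_force: [0.9, -0.1, -0.5]
width: 0.339
t 3.62 pos [0.4773 0.1384 0.129 ] F [ 0.9 -0.1 -0.5] w 0.339 jawyaw 0.046
dp cm [ 0.9   0.74 10.01] rot [0.008 0.    0.001]
```

```bash
python3 -m creep '[{"grip":2.5,"dp":[0,0.2,3],"rotation":[0.008,0,0]},{"grip":2.5,"dp":[0,0.4,6],"rotation":[0.008,0,0]},{"grip":2.5,"dp":[1,0.7,8.5],"rotation":[0.008,0,0]},{"grip":2.5,"dp":[2,0.7,9.6],"rotation":[0.008,0,0]},{"grip":2.5,"dp":[3,0.74,10],"rotation":[0.008,0,0]}]' 40
python3 -m creep '[{"grip":2.5,"dp":[1,0,0],"rotation":[0,0,0]},{"grip":2.5,"dp":[2,0,0],"rotation":[0,0,0]},{"grip":2.5,"dp":[2,0,0],"rotation":[0,0,0]},{"grip":2.5,"dp":[2,0,0],"rotation":[0,0,0]}]' 40
python3 - <<'E'
from h import *
plan(.4893,.0388,.12,.038)
im,d,c=cam('side','s3'); ov(cv2.resize(im[170:280,140:270],None,fx=5,fy=5,interpolation=cv2.INTER_CUBIC),'s3z',1)
im,d,c=cam('top','t3'); ov(cv2.resize(im[190:270,180:320],None,fx=5,fy=5,interpolation=cv2.INTER_CUBIC),'t3z',1)
E
```

```text
time: 4.03
tool_pos: [0.4898, 0.0387, 0.0985]
tcp_rot: [1.182, 1.227, -1.182]
wrist_force: [-0.6, -0.4, -1.4]
width: 0.343
time: 4.37
tool_pos: [0.4889, 0.0414, 0.0778]
tcp_rot: [1.179, 1.23, -1.182]
wrist_force: [0.3, -0.5, -0.4]
width: 0.336
t 4.37 pos [0.4889 0.0414 0.0778] F [ 0.3 -0.5 -0.4] w 0.336 jawyaw 0.04
dp cm [-4.22  0.02  0.26] rot [ 0.002 -0.     0.003]
```

View pics/s3z.png

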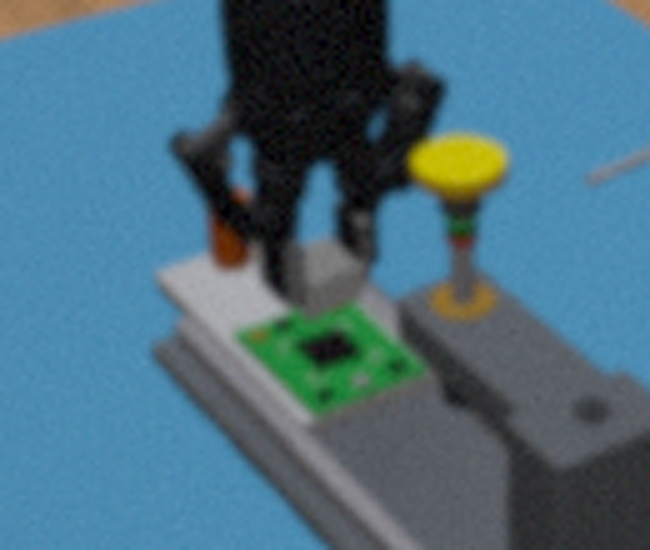

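View pics/t3z.png

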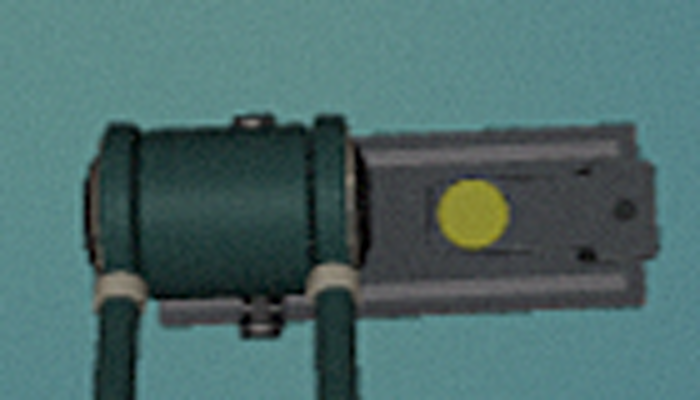

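```bash
python3 -m creep '[{"grip":2.5,"dp":[0.5,0.13,0.1],"rotation":[0,0,0]},{"grip":2.5,"dp":[1.2,0.13,0.28],"rotation":[0,0,0]},{"grip":2.5,"dp":[2,0.13,0.28],"rotation":[0,0,0]},{"grip":2.5,"dp":[2.5,0.13,0.28],"rotation":[0,0,0]},{"grip":2.5,"dp":[2.5,0.13,0.28],"rotation":[0,0,0]}]' 40
python3 -m creep '[{"grip":2.5,"dp":[0,0,0],"rotation":[0,0,0]},{"grip":2.5,"dp":[0,0,0],"rotation":[0,0,0]}]' 40
python3 - <<'E'
from h import *
plan(.4906,.0386,.0485,.038)
im,d,c=cam('side','s4'); ov(cv2.resize(im[190:270,160:260],None,fx=7,fy=7,interpolation=cv2.INTER_CUBIC),'s4z',1)
E
```

```text
time: 4.88
tool_pos: [0.4899, 0.0374, 0.0523]
tcp_rot: [1.18, 1.229, -1.184]
wrist_force: [0.4, -0.1, -0.8]
width: 0.34
time: 5.05
tool_pos: [0.4914, 0.0375, 0.054]
tcp_rot: [1.181, 1.227, -1.181]
wrist_force: [0.7, 0.1, -0.8]
width: 0.338
t 5.05 pos [0.4914 0.0375 0.054 ] F [ 0.7  0.1 -0.8] w 0.338 jawyaw 0.038
dp cm [ 0.55 -0.08 -0.11] rot [-0. -0.  0.]
```

View pics/s4z.png

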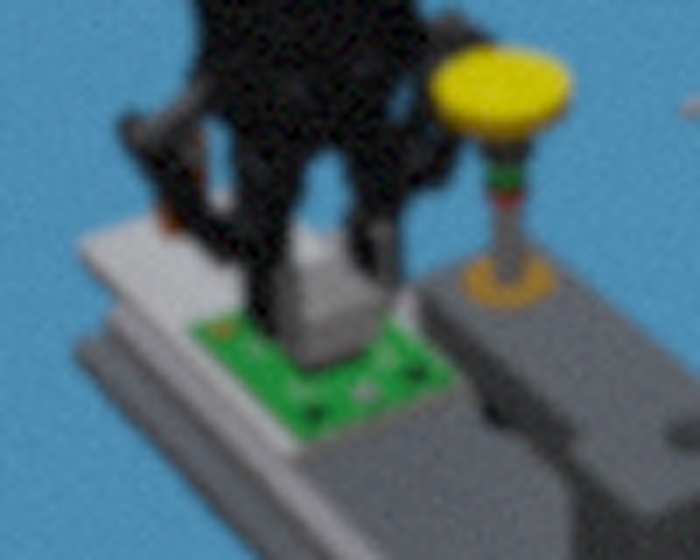

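```bash
python3 -m creep '[{"grip":2.5,"dp":[0.2,-0.1,-0.1],"rotation":[0,0,0]},{"grip":2.5,"dp":[0.4,-0.1,-0.1],"rotation":[0,0,0]},{"grip":2.5,"dp":[0.4,-0.1,-0.1],"rotation":[0,0,0]},{"grip":2.5,"dp":[0.4,-0.1,-0.1],"rotation":[0,0,0]}]' 40
python3 -m creep '[{"grip":2.5,"dp":[0.1,0,0],"rotation":[0,0,0]},{"grip":2.5,"dp":[0.1,0,0],"rotation":[0,0,0]},{"grip":2.5,"dp":[0.1,0,0],"rotation":[0,0,0]}]' 40
python3 -c "
from h import *
plan(.4906,.0386,.0485,.038)"
```

```text
time: 5.43
tool_pos: [0.4903, 0.0385, 0.05]
tcp_rot: [1.181, 1.227, -1.181]
wrist_force: [-0.4, -0.4, -0.1]
width: 0.341
time: 5.68
tool_pos: [0.4904, 0.0385, 0.0491]
tcp_rot: [1.181, 1.227, -1.181]
wrist_force: [0.8, -0.2, -0.5]
width: 0.337
t 5.68 pos [0.4904 0.0385 0.0491] F [ 0.8 -0.2 -0.5] w 0.337 jawyaw 0.038
dp cm [ 0.06  0.02 -0.01] rot [-0.  0.  0.]
```

```bash
python3 -m creep '[{"grip":2.5,"dp":[0.07,0,0],"rotation":[0,0,0]},{"grip":2.5,"dp":[0.07,0,0],"rotation":[0,0,0]},{"grip":2.5,"dp":[0.07,0,0],"rotation":[0,0,0]}]' 40
python3 -m creep '[{"grip":2.5,"dp":[0.07,0,0],"rotation":[0,0,0]},{"grip":2.5,"dp":[0.07,0,0],"rotation":[0,0,0]},{"grip":2.5,"dp":[0.07,0,0],"rotation":[0,0,0]}]' 40
python3 - <<'E'
from h import *
plan(.4906,.0386,.0485,.038)
im,d,c=cam('side','s5'); ov(cv2.resize(im[190:270,160:260],None,fx=7,fy=7,interpolation=cv2.INTER_CUBIC),'s5z',1)
E
```

```text
time: 5.93
tool_pos: [0.4906, 0.0385, 0.0485]
tcp_rot: [1.181, 1.227, -1.181]
wrist_force: [0.2, 1.2, -0.2]
width: 0.343
time: 6.18
tool_pos: [0.4906, 0.0385, 0.0484]
tcp_rot: [1.181, 1.227, -1.181]
wrist_force: [-2.2, -0.0, 5.9]
width: 0.343
t 6.18 pos [0.4906 0.0385 0.0484] F [-2.2 -0.   5.9] w 0.343 jawyaw 0.038
dp cm [-0.01  0.   -0.01] rot [ 0.  0. -0.]
```

View pics/s5z.png

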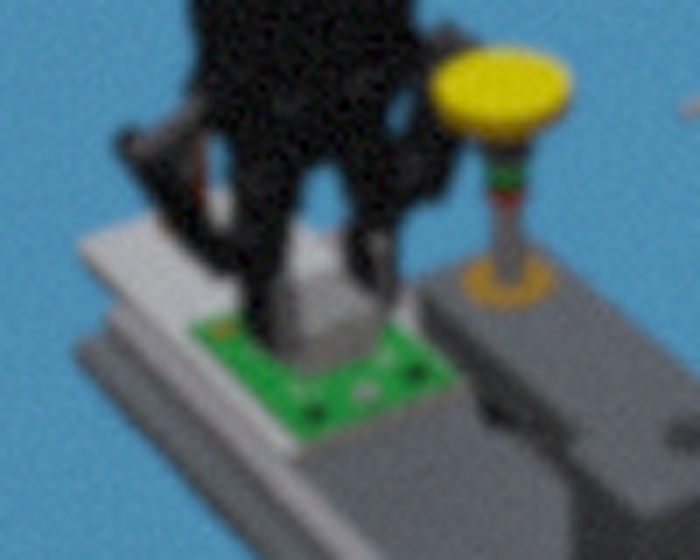

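Contact at TCP z 0.0484, as predicted. Next I release, rise and back off so both cameras can see the sink.

```bash
python3 -m creep '[{"grip":3.2,"dp":[-0.05,0,0],"rotation":[0,0,0]},{"grip":4,"dp":[-0.05,0,0],"rotation":[0,0,0]},{"grip":5,"dp":[-0.05,0,0],"rotation":[0,0,0]},{"grip":5.5,"dp":[-0.05,0,0],"rotation":[0,0,0]},{"grip":5.5,"dp":[-0.05,0,0],"rotation":[0,0,0]}]' 40
python3 -m creep '[{"grip":5.5,"dp":[-1,0,0],"rotation":[0,0,0]},{"grip":5.5,"dp":[-4,0,0],"rotation":[0,0,0]},{"grip":5.5,"dp":[-8,0,0],"rotation":[0,0,0]},{"grip":4,"dp":[-10,0,-4],"rotation":[0,0,0]},{"grip":2,"dp":[-10,0,-8],"rotation":[0,0,0]}]' 40
python3 -m creep '[{"grip":0,"dp":[0,0,-4],"rotation":[0,0,0]},{"grip":0,"dp":[0,0,-7],"rotation":[0,0,0]},{"grip":0,"dp":[0,0,-10],"rotation":[0,0,0]},{"grip":0,"dp":[0,0,-10],"rotation":[0,0,0]}]' 40
python3 - <<'E'
from h import *
plan(.4906,.0386,.0485,.038)
im,d,c=cam('side','s6'); ov(cv2.resize(im[190:270,160:260],None,fx=7,fy=7,interpolation=cv2.INTER_CUBIC),'s6z',1)
im,d,c=cam('top','t6'); ov(cv2.resize(im[200:260,180:300],None,fx=6,fy=6,interpolation=cv2.INTER_CUBIC),'t6z',1)
E
```

```text
time: 6.65
tool_pos: [0.4903, 0.0385, 0.048]
tcp_rot: [1.181, 1.227, -1.181]
wrist_force: [0.9, 0.3, -0.1]
width: 0.644
time: 7.07
tool_pos: [0.4919, 0.1171, 0.1548]
tcp_rot: [1.191, 1.217, -1.176]
wrist_force: [1.3, 0.8, -0.1]
width: 0.373
time: 7.4
tool_pos: [0.4837, 0.2219, 0.1495]
tcp_rot: [1.181, 1.229, -1.176]
wrist_force: [-0.4, -0.2, -0.2]
width: -0.001
t 7.4 pos [0.4837 0.2219 0.1495] F [-0.4 -0.2 -0.2] w -0.001 jawyaw 0.042
dp cm [10.04 -0.1  18.38] rot [ 0.004 -0.003 -0.002]
```

View pics/s6z.png

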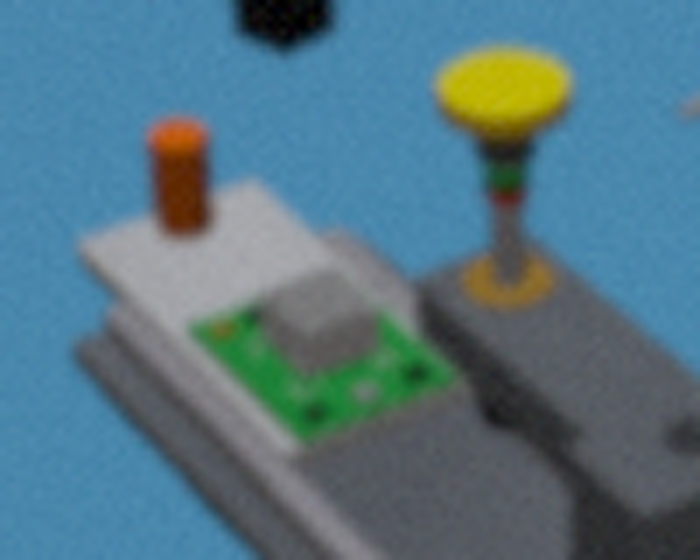

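View pics/t6z.png

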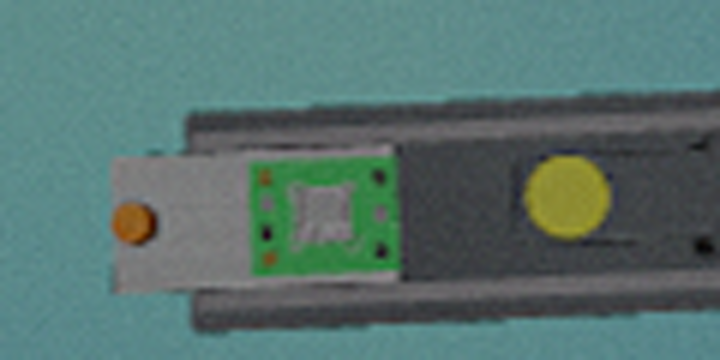

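```bash
cat > m2.py <<'E'
from h import *
import sys
for n,k in(('top',4),('side',4)):
    F=[bot.read_camera(n)[0].astype(float) for _ in range(k)]; im=np.mean(F,0); c=bot.get_calibration(n); np.save(f'pics/avg_{n}.npy',im)
    G=np.stack([im[...,1]-im[...,0],im[...,1]-im[...,2]],-1)
    for win in ([(226,227,242,245),(225,226,243,246)] if n=='top' else [(193,226,218,246)]):
        print(n,'sink',*fit(lambda x,y,a:boxpts(x,y,a,.03,.03,.031,.051),c,G,win,[.4893,.0388,.04],[.003,.003,.1]))
    b=dict(top=(219,222,250,250),side=(180,224,235,258))[n]
    m=np.ones(im.shape[:2],bool)
    # mask the sink area
    q=sil(boxpts(.4893,.0388,.04,.046,.046,.028,.051),c,(0,0,512,384),ss=2)>.02; m&=~q
    print(n,'board',*fit(lambda x,y,a:boxpts(x,y,a,.062,.080,.026,.028),c,G,b,[.489,.039,.04],[.003,.003,.05],mask=m))
E
python3 m2.py
```

```text
top sink [0.48974861 0.03930339 0.03103827] 78.0671063680063
top sink [0.48975672 0.0392744  0.03270666] 202.09357249097553
top board [0.4892346  0.03896955 0.03621115] 118.7068119048135
side sink [0.49608448 0.04885475 0.38936219] 606.8861674015941
side board [0.4900063  0.03964121 0.04352406] 128.5313987760283
```

```bash
python3 -c "
from h import *
plan(.4848,.178,.057,.037)"
```

```text
t 7.9 pos [0.4837 0.2164 0.1481] F [-0.7 -0.2 -0.3] w -0.002 jawyaw 0.037
dp cm [ 9.11 -0.03  3.84] rot [-0.  0.  0.]
```

```bash
python3 -m creep '[{"grip":0,"dp":[3,0,0],"rotation":[0,0,0]},{"grip":0,"dp":[6,0,0],"rotation":[0,0,0]},{"grip":0,"dp":[8,0,0],"rotation":[0,0,0]},{"grip":0,"dp":[9.1,0,1],"rotation":[0,0,0]},{"grip":0,"dp":[9.1,0,3],"rotation":[0,0,0]}]' 40
python3 -m creep '[{"grip":0,"dp":[0,0,0],"rotation":[0,0,0]},{"grip":0,"dp":[0,0,0],"rotation":[0,0,0]}]' 40
python3 - <<'E'
from h import *
plan(.4848,.178,.057,.037)
im,d,c=cam('side','s7'); ov(cv2.resize(im[150:270,130:260],None,fx=5,fy=5,interpolation=cv2.INTER_CUBIC),'s7z',1)
E
```

```text
time: 8.32
tool_pos: [0.4826, 0.1867, 0.0542]
tcp_rot: [1.177, 1.23, -1.184]
wrist_force: [-0.8, 0.1, 0.0]
width: -0.001
time: 8.48
tool_pos: [0.4851, 0.1862, 0.0573]
tcp_rot: [1.183, 1.226, -1.183]
wrist_force: [0.4, 1.2, -0.3]
width: -0.001
t 8.48 pos [0.4851 0.1862 0.0573] F [ 0.4  1.2 -0.3] w -0.001 jawyaw 0.036
dp cm [ 0.03 -0.06  0.82] rot [-0.001 -0.    -0.   ]
```

View pics/s7z.png

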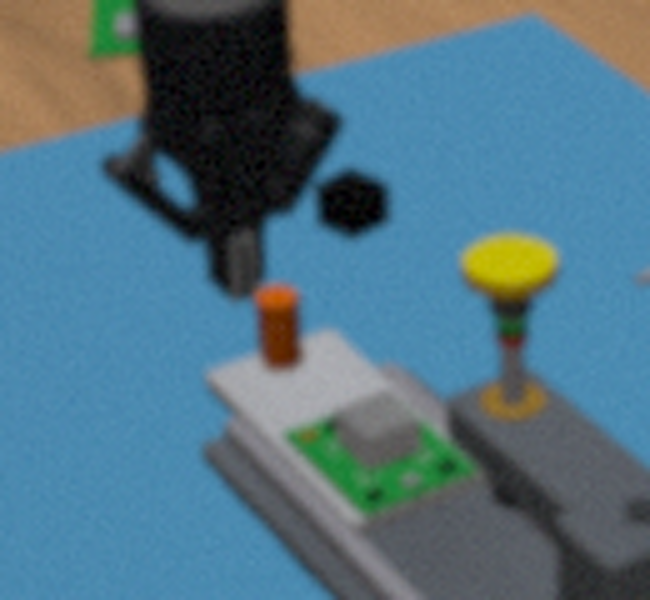

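```bash
python3 -m creep '[{"grip":0,"dp":[0.4,0,0.8],"rotation":[0,0,0]},{"grip":0,"dp":[0.4,0,1.6],"rotation":[0,0,0]},{"grip":0,"dp":[0.4,0,2.3],"rotation":[0,0,0]},{"grip":0,"dp":[0.4,0,2.8],"rotation":[0,0,0]},{"grip":0,"dp":[0.4,0,3.3],"rotation":[0,0,0]}]' 40
python3 -m creep '[{"grip":0,"dp":[0,0,0.6],"rotation":[0,0,0]},{"grip":0,"dp":[0,0,1.3],"rotation":[0,0,0]},{"grip":0,"dp":[0,0,2.1],"rotation":[0,0,0]},{"grip":0,"dp":[0,0,2.9],"rotation":[0,0,0]},{"grip":0,"dp":[0,0,3.7],"rotation":[0,0,0]}]' 40
python3 - <<'E'
from h import *
plan(.4908,.038,.053,.037)
im,d,c=cam('side','s8'); ov(cv2.resize(im[170:290,150:280],None,fx=5,fy=5,interpolation=cv2.INTER_CUBIC),'s8z',1)
E
```

```text
time: 8.95
tool_pos: [0.486, 0.154, 0.0533]
tcp_rot: [1.182, 1.227, -1.181]
wrist_force: [-0.8, 2.0, -1.1]
width: -0.0
time: 9.37
tool_pos: [0.4874, 0.1166, 0.0532]
tcp_rot: [1.181, 1.227, -1.181]
wrist_force: [-0.7, 2.6, 0.6]
width: 0.001
t 9.37 pos [0.4874 0.1166 0.0532] F [-0.7  2.6  0.6] w 0.001 jawyaw 0.038
dp cm [0.02 0.04 7.87] rot [ 0.001 -0.     0.   ]
```

View pics/s8z.png

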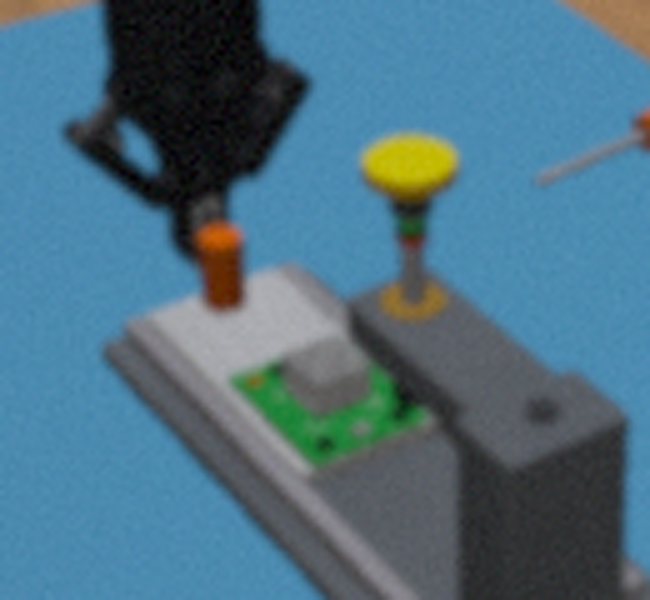

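```bash
python3 -m creep '[{"grip":0,"dp":[0,0,0.8],"rotation":[0,0,0]},{"grip":0,"dp":[0,0,1.6],"rotation":[0,0,0]},{"grip":0,"dp":[0,0,2.4],"rotation":[0,0,0]},{"grip":0,"dp":[0,0,3.2],"rotation":[0,0,0]},{"grip":0,"dp":[0,0,4],"rotation":[0,0,0]}]' 40
python3 -m creep '[{"grip":0,"dp":[0,0,0.7],"rotation":[0,0,0]},{"grip":0,"dp":[0,0,1.3],"rotation":[0,0,0]},{"grip":0,"dp":[0,0,1.9],"rotation":[0,0,0]},{"grip":0,"dp":[0,0,2.4],"rotation":[0,0,0]},{"grip":0,"dp":[0,0,2.8],"rotation":[0,0,0]}]' 40
python3 -m creep '[{"grip":0,"dp":[0,0,0.1],"rotation":[0,0,0]},{"grip":0,"dp":[0,0,0.2],"rotation":[0,0,0]},{"grip":0,"dp":[0,0,0.3],"rotation":[0,0,0]}]' 40
python3 -c "
from h import *
plan(.4908,.038,.053,.037)"
```

```text
time: 9.83
tool_pos: [0.4889, 0.0766, 0.0531]
tcp_rot: [1.181, 1.227, -1.181]
wrist_force: [-0.1, 2.0, 0.7]
width: 0.003
time: 10.25
tool_pos: [0.4899, 0.0488, 0.0531]
tcp_rot: [1.181, 1.227, -1.182]
wrist_force: [0.4, 2.3, 0.7]
width: -0.002
time: 10.5
tool_pos: [0.49, 0.0464, 0.0531]
tcp_rot: [1.181, 1.227, -1.181]
wrist_force: [-0.9, 1.1, 0.1]
width: 0.003
t 10.5 pos [0.49   0.0464 0.0531] F [-0.9  1.1  0.1] w 0.003 jawyaw 0.038
dp cm [0.01 0.04 0.84] rot [ 0.001 -0.     0.   ]
```

```bash
python3 -m creep '[{"grip":0,"dp":[0,0,0.2],"rotation":[0,0,0]},{"grip":0,"dp":[0,0,0.4],"rotation":[0,0,0]},{"grip":0,"dp":[0,0,0.5],"rotation":[0,0,0]},{"grip":0,"dp":[0,0,0.5],"rotation":[0,0,0]}]' 40
python3 -m creep '[{"grip":0,"dp":[0,0,0.1],"rotation":[0,0,0]},{"grip":0,"dp":[0,0,0.2],"rotation":[0,0,0]},{"grip":0,"dp":[0,0,0.2],"rotation":[0,0,0]}]' 40
python3 -m creep '[{"grip":0,"dp":[0,0,0.1],"rotation":[0,0,0]},{"grip":0,"dp":[0,0,0.2],"rotation":[0,0,0]},{"grip":0,"dp":[0,0,0.2],"rotation":[0,0,0]}]' 40

```

```text
time: 10.83
tool_pos: [0.4902, 0.0412, 0.0531]
tcp_rot: [1.181, 1.227, -1.181]
wrist_force: [-0.1, 1.7, -0.2]
width: -0.0
time: 11.08
tool_pos: [0.4903, 0.0393, 0.0531]
tcp_rot: [1.181, 1.227, -1.181]
wrist_force: [-1.0, 1.5, 0.3]
width: -0.002
time: 11.33
tool_pos: [0.4904, 0.0376, 0.0531]
tcp_rot: [1.182, 1.227, -1.181]
wrist_force: [-0.5, 2.4, -0.1]
width: -0.001
```

```bash
for i in 1; do python3 -m creep '[{"grip":0,"dp":[0,0,0.1],"rotation":[0,0,0]},{"grip":0,"dp":[0,0,0.2],"rotation":[0,0,0]},{"grip":0,"dp":[0,0,0.2],"rotation":[0,0,0]}]' 40; done
python3 -m creep '[{"grip":0,"dp":[0,0,0.1],"rotation":[0,0,0]},{"grip":0,"dp":[0,0,0.2],"rotation":[0,0,0]},{"grip":0,"dp":[0,0,0.2],"rotation":[0,0,0]}]' 40
python3 - <<'E'
from h import *
im,d,c=cam('side','s9'); ov(cv2.resize(im[170:290,150:280],None,fx=5,fy=5,interpolation=cv2.INTER_CUBIC),'s9z',1)
E
```

```text
time: 11.58
tool_pos: [0.4904, 0.0374, 0.0532]
tcp_rot: [1.185, 1.229, -1.181]
wrist_force: [-1.8, 10.7, 0.9]
width: -0.001
time: 11.83
tool_pos: [0.4904, 0.0372, 0.0532]
tcp_rot: [1.188, 1.231, -1.18]
wrist_force: [-0.9, 18.9, 1.0]
width: 0.0
```

View pics/s9z.png

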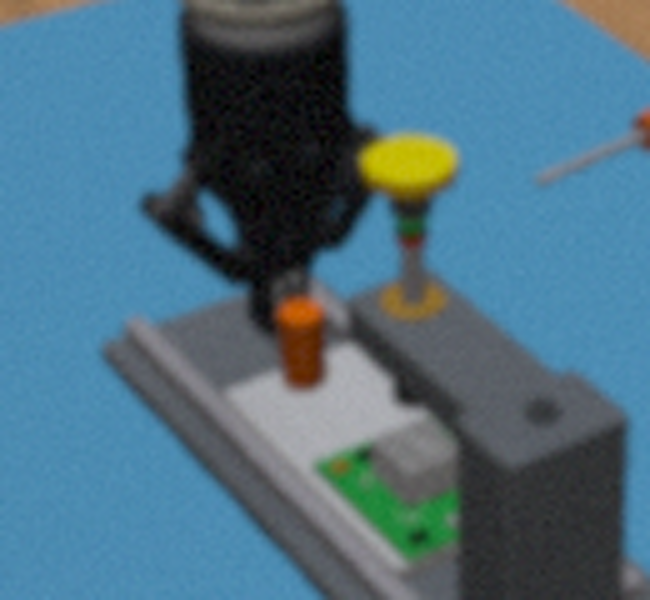

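The carriage is home: TCP stopped at y 0.037 while the force rose to 19 N, and the sink is still square on the chip at zoom (415,460). Next I back off and go above the cap.

```bash
python3 -m creep '[{"grip":0,"dp":[0,0,-0.5],"rotation":[0,0,0]},{"grip":0,"dp":[0,0,-2],"rotation":[0,0,0]},{"grip":0,"dp":[-1,0,-4],"rotation":[0,0,0]},{"grip":0,"dp":[-4.5,0,-5],"rotation":[0,0,0]},{"grip":0,"dp":[-8,0,-5],"rotation":[0,0,0]}]' 40
python3 -m creep '[{"grip":0,"dp":[-4,0,0],"rotation":[0,0,0]},{"grip":0,"dp":[-8,0,0],"rotation":[0,0,0]},{"grip":0,"dp":[-11,0,0],"rotation":[0,0,0]},{"grip":0,"dp":[-12,0,0],"rotation":[0,0,0]},{"grip":0,"dp":[-12,0,0],"rotation":[0,0,0]}]' 40
python3 - <<'E'
from h import *
plan(.4945,-.0845,.235,.038)
for n in('top','side'):
    im,d,c=cam(n,n+'10'); im=im.astype(float); G=np.stack([im[...,1]-im[...,0],im[...,2]-im[...,1]],-1)
    print(n,'cap',*fit(lambda x,y:cylpts(x,y,.02,.186,.198),c,G,dict(top=(263,221,286,244),side=(217,190,247,212))[n],[.494,-.084],[.004,.004]))
    if n=='top': ov(cv2.resize(im[190:270,180:320].astype(np.uint8),None,fx=5,fy=5,interpolation=cv2.INTER_CUBIC),'t10z',1)
E
```

```text
time: 12.3
tool_pos: [0.4867, 0.0843, 0.1321]
tcp_rot: [1.177, 1.231, -1.184]
wrist_force: [0.6, 0.0, 1.0]
width: -0.005
time: 12.72
tool_pos: [0.4913, 0.0832, 0.2574]
tcp_rot: [1.185, 1.221, -1.175]
wrist_force: [0.1, 0.0, -0.1]
width: 0.006
t 12.72 pos [0.4913 0.0832 0.2574] F [ 0.1  0.  -0.1] w 0.006 jawyaw 0.038
dp cm [ 2.24 -0.33 16.77] rot [-0.     0.    -0.008]
top cap [ 0.49391413 -0.0848908 ] 687.1514539293308
side cap [ 0.49485652 -0.08282639] 776.8961144981657
```

View pics/t10z.png

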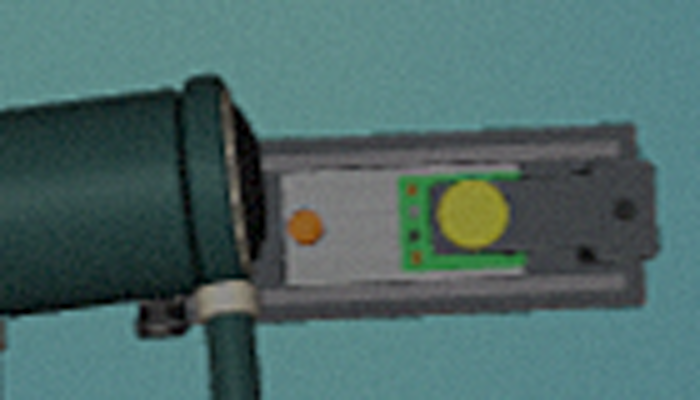

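Post is at zoom (305,227), cap at (473,214), and the carriage is clear. Moving over the cap.

```bash
python3 -m creep '[{"grip":0,"dp":[0,0,4],"rotation":[0,0,0]},{"grip":0,"dp":[0,-0.1,8],"rotation":[0,0,0]},{"grip":0,"dp":[0,-0.2,12],"rotation":[0,0,0]},{"grip":0,"dp":[1,-0.3,15],"rotation":[0,0,0]},{"grip":0,"dp":[2,-0.3,16.8],"rotation":[0,0,0]}]' 40
python3 -m creep '[{"grip":0,"dp":[0,0,0],"rotation":[0,0,0]},{"grip":0,"dp":[0,0,0],"rotation":[0,0,0]},{"grip":0,"dp":[0,0,0],"rotation":[0,0,0]}]' 40
python3 - <<'E'
from h import *
plan(.4945,-.0845,.214,.038)
im,d,c=cam('side','s11'); ov(cv2.resize(im[130:270,170:290],None,fx=4,fy=4,interpolation=cv2.INTER_CUBIC),'s11z',1)
E
```

```text
time: 13.23
tool_pos: [0.4905, -0.0874, 0.2301]
tcp_rot: [1.18, 1.229, -1.186]
wrist_force: [-0.0, -0.0, -0.7]
width: -0.004
time: 13.48
tool_pos: [0.491, -0.084, 0.2311]
tcp_rot: [1.181, 1.23, -1.184]
wrist_force: [0.4, 0.1, 0.9]
width: 0.002
t 13.48 pos [ 0.491  -0.084   0.2311] F [0.4 0.1 0.9] w 0.002 jawyaw 0.038
dp cm [1.71 0.36 0.07] rot [-0.    -0.001  0.004]
```

View pics/s11z.png

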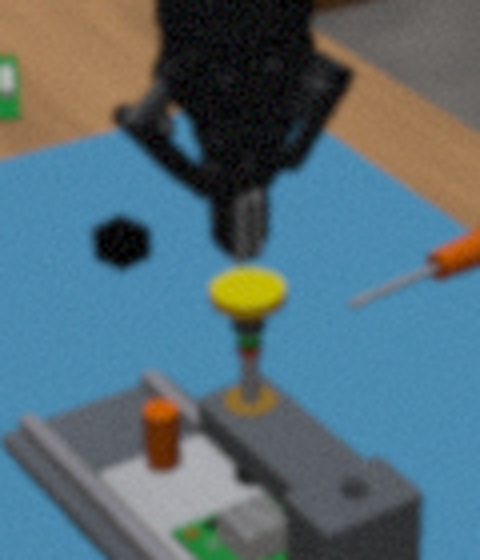

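```bash
python3 -m creep '[{"grip":0,"dp":[0.5,0.36,0.05],"rotation":[0,0,0]},{"grip":0,"dp":[1,0.36,0.05],"rotation":[0,0,0]},{"grip":0,"dp":[1.5,0.36,0.05],"rotation":[0,0,0]},{"grip":0,"dp":[1.7,0.36,0.05],"rotation":[0,0,0]},{"grip":0,"dp":[1.7,0.36,0.05],"rotation":[0,0,0]}]' 40
python3 -m creep '[{"grip":0,"dp":[0.3,0,0],"rotation":[0,0,0]},{"grip":0,"dp":[0.5,0,0],"rotation":[0,0,0]},{"grip":0,"dp":[0.5,0,0],"rotation":[0,0,0]},{"grip":0,"dp":[0.5,0,0],"rotation":[0,0,0]}]' 40
python3 -m creep '[{"grip":0,"dp":[0.3,0,0],"rotation":[0,0,0]},{"grip":0,"dp":[0.5,0,0],"rotation":[0,0,0]},{"grip":0,"dp":[0.5,0,0],"rotation":[0,0,0]},{"grip":0,"dp":[0.5,0,0],"rotation":[0,0,0]}]' 40
python3 - <<'E'
from h import *
plan(.4945,-.0845,.178,.038)
im,d,c=cam('side','s12'); ov(cv2.resize(im[130:270,170:290],None,fx=4,fy=4,interpolation=cv2.INTER_CUBIC),'s12z',1)
E
```

```text
time: 13.95
tool_pos: [0.4951, -0.0844, 0.2151]
tcp_rot: [1.18, 1.229, -1.182]
wrist_force: [-0.1, 0.3, 0.2]
width: -0.003
time: 14.28
tool_pos: [0.4959, -0.0849, 0.2115]
tcp_rot: [1.182, 1.227, -1.181]
wrist_force: [0.1, 0.9, 2.1]
width: 0.004
time: 14.62
tool_pos: [0.496, -0.085, 0.2062]
tcp_rot: [1.182, 1.226, -1.181]
wrist_force: [0.4, -0.6, 2.3]
width: -0.001
t 14.62 pos [ 0.496  -0.085   0.2062] F [ 0.4 -0.6  2.3] w -0.001 jawyaw 0.038
dp cm [ 2.82 -0.15 -0.06] rot [-0.     0.    -0.001]
```

View pics/s12z.png

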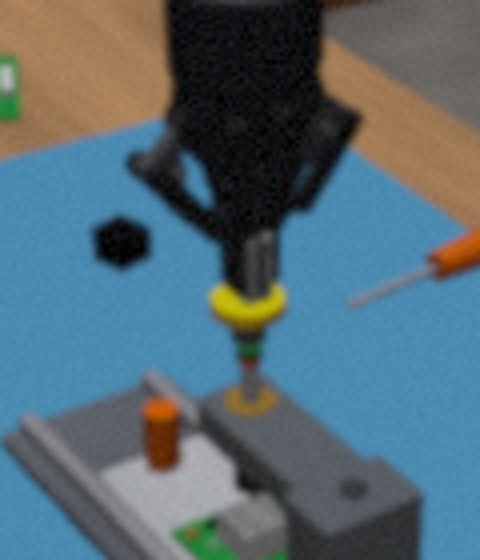

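The fingers bear on the cap centrally and the ram is dropping at about 2 N. Continuing.

```bash
python3 -m creep '[{"grip":0,"dp":[0.3,0,0],"rotation":[0,0,0]},{"grip":0,"dp":[0.7,0,0],"rotation":[0,0,0]},{"grip":0,"dp":[1.1,0,0],"rotation":[0,0,0]},{"grip":0,"dp":[1.4,0,0],"rotation":[0,0,0]},{"grip":0,"dp":[1.6,0,0],"rotation":[0,0,0]}]' 40
python3 -m creep '[{"grip":0,"dp":[0.1,0,0],"rotation":[0,0,0]},{"grip":0,"dp":[0.2,0,0],"rotation":[0,0,0]},{"grip":0,"dp":[0.2,0,0],"rotation":[0,0,0]}]' 40
python3 -m creep '[{"grip":0,"dp":[0.1,0,0],"rotation":[0,0,0]},{"grip":0,"dp":[0.2,0,0],"rotation":[0,0,0]},{"grip":0,"dp":[0.2,0,0],"rotation":[0,0,0]}]' 40
python3 -m creep '[{"grip":0,"dp":[0.1,0,0],"rotation":[0,0,0]},{"grip":0,"dp":[0.2,0,0],"rotation":[0,0,0]},{"grip":0,"dp":[0.2,0,0],"rotation":[0,0,0]}]' 40

```

```text
time: 15.08
tool_pos: [0.4959, -0.085, 0.1897]
tcp_rot: [1.181, 1.226, -1.181]
wrist_force: [1.2, 1.5, 4.0]
width: -0.002
time: 15.33
tool_pos: [0.4959, -0.085, 0.1881]
tcp_rot: [1.181, 1.227, -1.181]
wrist_force: [1.8, -0.2, 3.5]
width: 0.001
time: 15.58
tool_pos: [0.4958, -0.085, 0.1861]
tcp_rot: [1.181, 1.227, -1.181]
wrist_force: [2.0, -0.9, 2.1]
width: 0.002
time: 15.83
tool_pos: [0.4959, -0.085, 0.1844]
tcp_rot: [1.181, 1.227, -1.181]
wrist_force: [1.4, -0.2, 5.4]
width: -0.002
```

```bash
python3 -m creep '[{"grip":0,"dp":[0.1,0,0],"rotation":[0,0,0]},{"grip":0,"dp":[0.2,0,0],"rotation":[0,0,0]},{"grip":0,"dp":[0.2,0,0],"rotation":[0,0,0]}]' 40
python3 -m creep '[{"grip":0,"dp":[0.1,0,0],"rotation":[0,0,0]},{"grip":0,"dp":[0.2,0,0],"rotation":[0,0,0]},{"grip":0,"dp":[0.2,0,0],"rotation":[0,0,0]}]' 40

```

```text
time: 16.08
tool_pos: [0.4959, -0.085, 0.1827]
tcp_rot: [1.181, 1.226, -1.181]
wrist_force: [0.2, 0.9, 6.9]
width: -0.0
time: 16.33
tool_pos: [0.496, -0.085, 0.181]
tcp_rot: [1.181, 1.226, -1.181]
wrist_force: [-0.6, -0.3, 8.6]
width: 0.0
```

```bash
python3 - <<'E'
from h import *
plan(.4945,-.0845,.178,.038)
im,d,c=cam('side','s13'); ov(cv2.resize(im[190:270,190:270],None,fx=7,fy=7,interpolation=cv2.INTER_CUBIC),'s13z',1)
E
```

```text
t 16.33 pos [ 0.496 -0.085  0.181] F [-0.6 -0.3  8.6] w 0.0 jawyaw 0.038
dp cm [ 0.3  -0.15 -0.06] rot [ 0.     0.    -0.001]
```

View pics/s13z.png

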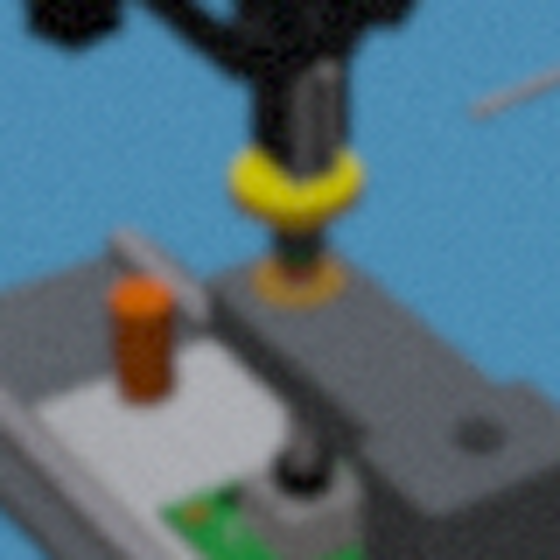

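The foot bears on the sink at zoom (305,475), the load is 8.6 N, and part of the green band still shows. About 3.5 mm to go.

```bash
python3 -m creep '[{"grip":0,"dp":[0.1,0,0],"rotation":[0,0,0]},{"grip":0,"dp":[0.2,0,0],"rotation":[0,0,0]},{"grip":0,"dp":[0.2,0,0],"rotation":[0,0,0]}]' 40
python3 -m creep '[{"grip":0,"dp":[0.1,0,0],"rotation":[0,0,0]},{"grip":0,"dp":[0.15,0,0],"rotation":[0,0,0]},{"grip":0,"dp":[0.15,0,0],"rotation":[0,0,0]},{"grip":0,"dp":[0.15,0,0],"rotation":[0,0,0]}]' 40
python3 - <<'E'
from h import *
plan(.4945,-.0845,.178,.038)
im,d,c=cam('side','s14'); im=im.astype(float)
for _ in range(5): im+=bot.read_camera('side')[0]
im=(im/6).astype(np.uint8)
ov(cv2.resize(im[190:270,190:270],None,fx=7,fy=7,interpolation=cv2.INTER_CUBIC),'s14z',1)
G=np.stack([im[...,1].astype(float)-im[...,0],im[...,2].astype(float)-im[...,1]],-1)
plan(.4945,-.0845,.178,.038)
E
```

```text
time: 16.63
tool_pos: [0.496, -0.0851, 0.1793]
tcp_rot: [1.181, 1.226, -1.181]
wrist_force: [-1.3, 1.5, 10.2]
width: 0.002
time: 16.97
tool_pos: [0.496, -0.085, 0.1782]
tcp_rot: [1.181, 1.226, -1.181]
wrist_force: [-2.1, 1.0, 10.8]
width: -0.003
t 16.97 pos [ 0.496  -0.085   0.1782] F [-2.1  1.  10.8] w -0.003 jawyaw 0.038
dp cm [ 0.02 -0.15 -0.06] rot [ 0.     0.    -0.001]
t 17.27 pos [ 0.496  -0.0851  0.1783] F [-2.7  0.4 11.8] w -0.0 jawyaw 0.038
dp cm [ 0.03 -0.15 -0.06] rot [ 0.     0.    -0.001]
```

View pics/s14z.png

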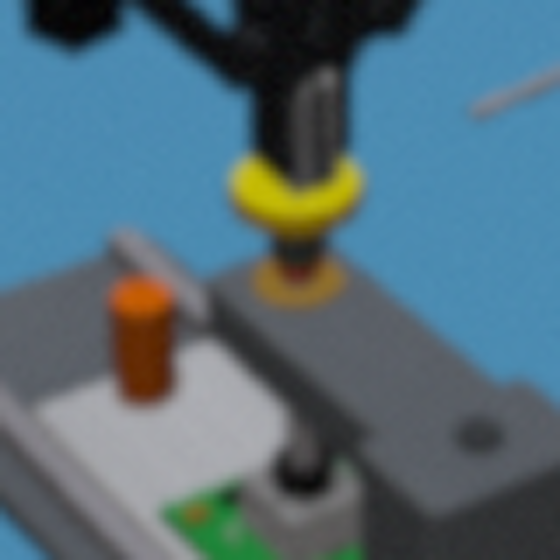

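```bash
python3 - <<'E'
from h import *
im=np.zeros((384,512,3))
for _ in range(6): im+=bot.read_camera('side')[0]
im/=6
c=bot.get_calibration('side')
print(im[219:234,230:236].mean(1).round(0).astype(int).tolist())
i0=np.load('pics/s11.npz')['im']; print(i0[208:232,230:235].mean(1).round(0).astype(int).tolist())
E
python3 - <<'E'
from h import *
im,_=bot.read_camera('side'); ov(cv2.resize(im[205:240,215:255],None,fx=14,fy=14,interpolation=cv2.INTER_CUBIC),'s15z',1)
E
```

```text
[[187, 177, 8], [169, 156, 8], [139, 120, 8], [112, 91, 10], [86, 69, 21], [56, 48, 30], [39, 38, 35], [42, 40, 36], [60, 45, 32], [84, 49, 27], [103, 64, 37], [118, 87, 48], [132, 103, 51], [134, 107, 53], [120, 100, 68]]
[[112, 91, 7], [86, 69, 17], [54, 46, 24], [39, 36, 35], [33, 40, 40], [39, 60, 50], [38, 77, 54], [30, 75, 47], [41, 66, 43], [64, 53, 41], [79, 54, 56], [82, 71, 80], [78, 83, 93], [79, 87, 96], [77, 87, 99], [78, 87, 95], [81, 86, 92], [79, 80, 85], [83, 79, 77], [88, 81, 73], [92, 82, 72], [97, 85, 70], [111, 95, 68], [129, 104, 56]]
```

View pics/s15z.png

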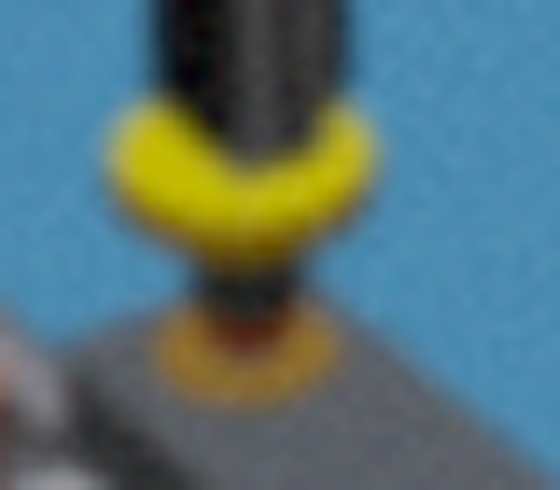

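```bash
python3 - <<'E'
from h import *
c=bot.get_calibration('side'); Rm=R.from_rotvec(np.ravel(c['rvec'])).as_matrix(); C=-Rm.T@np.ravel(c['tvec']); v=C-np.array([.4945,-.0845,.15]); print('cam',C,'elev',np.degrees(np.arctan2(v[2],np.hypot(v[0],v[1]))),'mm/px vert',np.linalg.norm(v)/c['fx']*1000/np.cos(np.arctan2(v[2],np.hypot(v[0],v[1]))))
for n,r in(('s12',range(214,228)),('s13',range(220,232)),('s14',range(220,232))):
    im=np.load(f'pics/{n}.npz')['im'].astype(float); print(n,[(i,*im[i,230:236].mean(0).round().astype(int).tolist()) for i in r])
E
python3 -m creep '[{"grip":0,"dp":[0,0,0],"rotation":[0,0,0]},{"grip":0,"dp":[0,0,0],"rotation":[0,0,0]},{"grip":0,"dp":[0,0,0],"rotation":[0,0,0]},{"grip":0,"dp":[0,0,0],"rotation":[0,0,0]},{"grip":0,"dp":[0,0,0],"rotation":[0,0,0]}]' 40
```

```text
cam [ 0.08932568 -0.79780792  0.68643561] elev 33.18109513371221 mm/px vert 2.507977598082602
s12 [(214, 36, 43, 44), (215, 38, 61, 56), (216, 43, 79, 66), (217, 40, 84, 66), (218, 39, 76, 59), (219, 56, 64, 54), (220, 74, 63, 66), (221, 84, 76, 90), (222, 81, 88, 101), (223, 78, 90, 102), (224, 80, 88, 96), (225, 81, 82, 88), (226, 87, 83, 79), (227, 94, 86, 75)]
s13 [(220, 136, 117, 9), (221, 110, 89, 14), (222, 84, 69, 24), (223, 55, 48, 34), (224, 36, 37, 37), (225, 33, 41, 39), (226, 41, 50, 34), (227, 58, 55, 30), (228, 85, 56, 30), (229, 104, 65, 38), (230, 118, 86, 49), (231, 132, 103, 50)]
s14 [(220, 168, 156, 6), (221, 138, 120, 6), (222, 112, 91, 10), (223, 85, 69, 20), (224, 57, 50, 32), (225, 38, 37, 33), (226, 43, 40, 35), (227, 59, 44, 31), (228, 84, 50, 28), (229, 102, 63, 37), (230, 118, 86, 49), (231, 133, 104, 52)]
time: 18.03
tool_pos: [0.496, -0.0851, 0.1783]
tcp_rot: [1.181, 1.226, -1.181]
wrist_force: [-1.3, 1.1, 10.8]
width: -0.001
```

Force, tool height and the band motion (cap 28 mm, ram about 21 mm since s12) all put the plunger at about 6–7 mm. Continuing the hold.

```bash

python3 -m creep '[{"grip":0,"dp":[0,0,0],"rotation":[0,0,0]},{"grip":0,"dp":[0,0,0],"rotation":[0,0,0]},{"grip":0,"dp":[0,0,0],"rotation":[0,0,0]},{"grip":0,"dp":[0,0,0],"rotation":[0,0,0]},{"grip":0,"dp":[0,0,0],"rotation":[0,0,0]}]' 40 | grep -E "time|pos|force"
python3 -m creep '[{"grip":0,"dp":[0,0,0],"rotation":[0,0,0]},{"grip":0,"dp":[0,0,0],"rotation":[0,0,0]},{"grip":0,"dp":[0,0,0],"rotation":[0,0,0]},{"grip":0,"dp":[0,0,0],"rotation":[0,0,0]},{"grip":0,"dp":[0,0,0],"rotation":[0,0,0]}]' 40 | grep -E "time|pos|force"
python3 -m creep '[{"grip":0,"dp":[0,0,0],"rotation":[0,0,0]},{"grip":0,"dp":[0,0,0],"rotation":[0,0,0]},{"grip":0,"dp":[0,0,0],"rotation":[0,0,0]},{"grip":0,"dp":[0,0,0],"rotation":[0,0,0]},{"grip":0,"dp":[0,0,0],"rotation":[0,0,0]}]' 40 | grep -E "time|pos|force"
python3 -m creep '[{"grip":0,"dp":[0,0,0],"rotation":[0,0,0]},{"grip":0,"dp":[0,0,0],"rotation":[0,0,0]},{"grip":0,"dp":[0,0,0],"rotation":[0,0,0]},{"grip":0,"dp":[0,0,0],"rotation":[0,0,0]},{"grip":0,"dp":[0,0,0],"rotation":[0,0,0]}]' 40 | grep -E "time|pos|force"
python3 -m creep '[{"grip":0,"dp":[0,0,0],"rotation":[0,0,0]},{"grip":0,"dp":[0,0,0],"rotation":[0,0,0]},{"grip":0,"dp":[0,0,0],"rotation":[0,0,0]},{"grip":0,"dp":[0,0,0],"rotation":[0,0,0]},{"grip":0,"dp":[0,0,0],"rotation":[0,0,0]}]' 40 | grep -E "time|pos|force"
python3 -m creep '[{"grip":0,"dp":[0,0,0],"rotation":[0,0,0]},{"grip":0,"dp":[0,0,0],"rotation":[0,0,0]},{"grip":0,"dp":[0,0,0],"rotation":[0,0,0]},{"grip":0,"dp":[0,0,0],"rotation":[0,0,0]},{"grip":0,"dp":[0,0,0],"rotation":[0,0,0]}]' 40 | grep -E "time|pos|force"
python3 - <<'E'
from h import *
im,d,c=cam('side','s20'); ov(im,'s20b',1.5)
im,d,c=cam('top','t20'); print(bot.read_state()['wrist_force'])
E
```

```text
time: 18.45
tool_pos: [0.4961, -0.085, 0.1783]
wrist_force: [-1.1, 0.7, 11.0]
time: 18.87
tool_pos: [0.496, -0.0851, 0.1783]
wrist_force: [-1.4, 0.8, 11.7]
time: 19.28
tool_pos: [0.496, -0.085, 0.1783]
wrist_force: [-1.6, 1.3, 11.4]
time: 19.7
tool_pos: [0.496, -0.0851, 0.1783]
wrist_force: [-1.6, 2.2, 10.9]
time: 20.12
tool_pos: [0.4961, -0.0851, 0.1783]
wrist_force: [-1.9, 0.9, 12.2]
time: 20.53
tool_pos: [0.496, -0.085, 0.1783]
wrist_force: [-1.4, 1.2, 10.6]
[-1.76186252  1.6943793  11.27095688]
```

View pics/s20b.png

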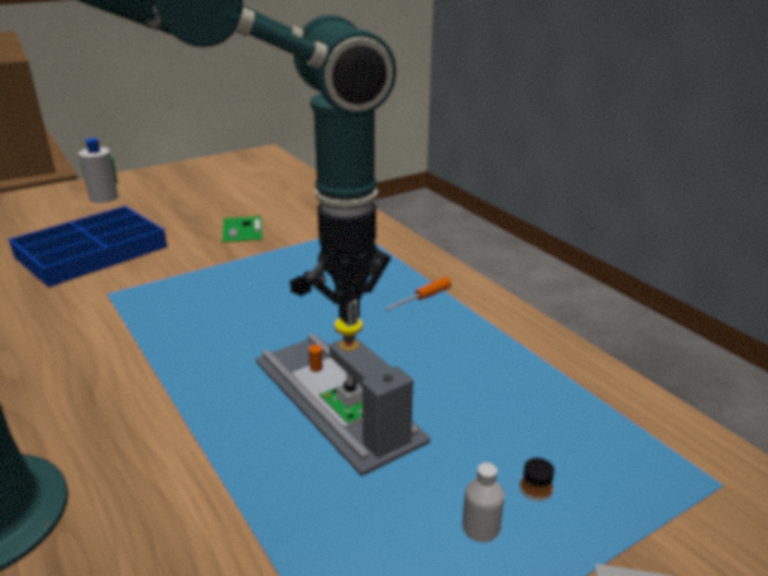

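The foot is on the sink at (348,388), the cap is held at (348,326), and the other objects look undisturbed. The hold has lasted more than 3.5 s, so I'm handing in.

```bash
python3 -c "
from workcell import bot
print(bot.finish_job())"
```

```text
the job is handed in; nothing more can be done
None
```

The job is handed in at about 20.6 s, with the arm still holding the cap down. No verdict was reported.

- **Sink:** In the top camera the silver sink sat about 0.6 mm off the board's centre and within 0.01 rad of square. The side camera's fit of the sink failed because the pale plate behind it gave too little contrast, so this rests on the top view. I did not measure it again after the carriage push; the pictures showed it still in place on the chip.
- **Carriage:** I pushed it by the orange post until it stopped moving and the force rose to about 19 N. It stopped where the measured geometry put the home position.
- **Cap:** I held it for over 3.5 s at a steady 11–12 N before handing in. Force and tool height put the plunger about 6–7 mm in, with the foot on the sink and well short of the stop.
- **Green band:** I could not see the sleeve edge on the band directly. In the last close-ups no green showed below the sleeve. At 6–7 mm in, the side camera's downward angle would let the sleeve hide the rest of the band. A cruder reading from the pixel rows gave about 9 mm, which is still on the green band.
- **Other objects:** The arm never went near the jar, bottle and screwdriver, and the last side picture shows them undisturbed. The black sink was hidden behind the gripper in that picture; earlier pictures show it where it started.

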